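# Rack a spot plate and lock the rack's sliding end section one hole closer

## Robot

A 6-joint arm with a two-finger parallel gripper is mounted at the origin on the work surface. World frame = base frame: x ahead of the robot, y to its left, z up, the work surface at z = 0. Lengths are in m, angles in rad, forces in N, time in s.
With the tool pointing down it reaches from about 0.375 to 0.9 m from the base axis. Payload 3.1 kg.
Tool frame: the origin (TCP) lies at the very end of the fingers, on their centre line; the grasp point (between the pads) lies 19 mm behind it (manip.tcp_to_grasp is the distance from the TCP to the grasp point, in m); z points along the fingers, y is the line along which they close (so a half turn about z gives the same grasp; the last joint's range is limited). The gripper opens to 85 mm and grips with 20 to 120 N. Pads are 22 mm wide; open, the fingers measure 114 mm over their backs; the gripper's body (76 mm by 85 mm) begins 54 mm behind the grasp point. The pads swing forward as they close: fully open they stand 13 mm farther back than shut.
Start: joints at [-0.178, 0.527, 1.433, -0, 1.181, -0.178], TCP at [0.625, 0, 0.231] pointing down, gripper open.
Joint ranges: [-3.08, 3.08], [-0.75, 2.2], [0.22, 2.44], [-1.43, 4.57], [0, 2.65], [-2.85, 2.85]. Speed limits (rad/s): [2.79, 2.79, 3.14, 3.14, 3.14, 3.14].

## Interface

Orientations are given as a unit quaternion [x, y, z, w].
In Python, from station import manip gives the robot as it stands. The module is installed in compiled form; this text tells all that it offers.
- The arm moves only by the tool step_arm, never from a script. Its argument "commands" is one flat list of numbers, 6 for each row, row after row: the shift along the tool's x, y, z in m, then the turn, a rotation vector about the tool's x, y, z in degrees. A call has exactly 10 rows; each row is the pose to reach, as a shift and turn from the pose commanded when the call began, along the tool's axes at that moment; what a row does not reach only later rows make up. A row lasts 1/10 s, in which the tool goes at most 50 mm and 8.59 degrees, less where a joint would pass 70% of its speed; a pose out of reach is approached as far as the arm can. A call with a gripper value outside its range is refused whole. "jaw" is the opening in per cent of the stroke, from 0 (shut) to 100 (fully open), set as the call begins (left out, the last holds). The fingers move at their own pace and stop on an object; "grip_force" is the grip in N (left out, the last holds). Time passes only in rows, so rows that repeat a pose let the fingers close, or fill a call up. It gives the time, the measured TCP pose, the force, the opening and the grip force at its end, in the units of the state.
- manip.sense(): the state, without advancing time (a new reading comes with each control period).
- manip.snapshot(name): name is "scene" or "side" or "wrist"; returns a dict with "pixels" (480x640x3 uint8, blue, green, red), "fx", "fy", "cx", "cy" (pixels), "R" (3x3) and "t" (3): a world point X has camera coordinates R X + t; the wrist camera has in their place "mount" (4x4, takes a point from camera to tool coordinates, whose origin is the TCP and whose axes are the flange's). Camera axes: x right, y down, z forward; pixel columns grow to the right and rows downward; lengths in m; the calibration is good to about 2 mm. A picture is of the moment at which its call begins: read the wrist's pose just before it. There is no depth.
- manip.sign_off(): hands the job in; it is judged then, once.
The state is a dict: "t": time; "q": joint angles; "qd": joint speeds; "tau": joint torques, N m; "tcp_pos": TCP position; "tool_rot": TCP orientation; "force": force on the tool from outside, world axes, zero at the start; "ft_torque": the same for the moment, N m; "finger_gap": opening from 0.0 (shut) to 1.0 (fully open); "gripper_force": force on a finger pad.
Only numpy, scipy, OpenCV 4.12 (cv2) and the standard library are available. Lean on these libraries where they do the work, as an engineer would, in place of code of your own. Each camera call takes 0.05 s, during which the arm holds its last target. There are 200 camera calls.

## Task

Take the white porcelain spot plate out of the small drip stand and stand it on edge in the drying rack's empty slot, the one beside the sliding end section, in the middle of the slot, and let go of it. Then grip the lock knob, pull it up so that its pin leaves the hole, slide the section to the next hole towards the plates and let the pin go fully down into that hole. Finish while still holding the knob in the gripper with the pin fully home; leave the other two plates standing and everything else on the bench where it is.

Things in the scene. Friction and masses are not known exactly. Their poses are not given: they have to be found in the camera images.
- plate: White porcelain spot plate to be racked, 100 mm wide (its x), 9 mm thick (its y), 110 mm tall (its z), 0.15 to 0.3 kg, the only plate in the drip stand, standing on edge. Origin: middle of its lower edge; z up. It may be racked either way round.
- stand: Small fixed drip stand: grey base 120 (x) by 60 (y) by 12 mm high, with four upright 5 mm steel rods, at x = +-32 and y = +-9 mm, whose tops are 57 mm above the bench. The plate stands between them on the base's top. Origin: centre of its underside.
- rack: Fixed drying rack: grey base 140 mm wide (x), from y = -130 to +245 mm along the row, its top, on which plates stand, 14 mm above the bench. Origin: on the bench under the middle of the EMPTY slot; y runs along the row, away from the other plates, towards the sliding section. Slots at y = 0 (empty), -45 and -90 mm. A seated plate has its x and y axes along the rack's.
- slot (a point): Middle of the empty slot, on the base's top, 14 mm above the bench (axes as the rack's). A slot is four upright 5 mm steel rods with rounded tops, at x = +-32 mm and 9 mm either side of its middle along y (13 mm clear between them), their tops 59 mm above the bench.
- next_hole (a point): Mouth of the hole to lock into, on the steel rail under the section, 28 mm above the bench, at rack x = 0, y = 85 mm (axes as the rack's). The rail has three 11 mm holes 50 mm apart, at rack y = 85, 135 (pin in it at the start) and 185 mm.
- section (a joint): Sliding aluminium end section: about 0 at the start (middle hole, 1 mm play), grows as it slides along the rack's -y towards the plates; 0.050 m at the next hole. Travel -0.06 to 0.058. Takes about 2 N with the pin out. Block under the knob 78 (x) by 44 mm, top 48 mm above the bench. Upright fence 92 mm wide, top 76 mm above the bench, 71 mm from the knob's axis to its plate-side face.
- plunger (a joint): Lock pin with the knob on top, carried by the section: 0 = pin fully down in a hole, grows as it is pulled straight up, up to 0.018 m. The 8 mm pin reaches 10 mm into the hole, so it is clear above about 0.010 (there it also rests when on the rail between holes). A spring pushes it down with about 4 N at 0 and 8 N at the top.
- knob: Black knob of the lock pin: upright round knob 28 mm in diameter and 26 mm tall, its underside 64 mm above the bench when the pin is down. It does not turn. Origin: centre of its underside; x and y along the rack's. A 18 mm collar below it stands on the block.
- knob_grip (a point): Middle of the knob (13 mm above its underside, 77 mm above the bench when the pin is down), where to grip it.
- plate_mid: Another such plate, standing in the rack's slot at y = -45 mm; leave it.
- plate_end: Another such plate, standing in the rack's slot at y = -90 mm; leave it.
- jar: White jar, 60 mm across, 80 mm tall, standing on the bench beside the drip stand; leave it. Origin: centre of its underside.
- sample_bottle: White bottle 64 mm across, 140 mm tall, beyond the rack; leave it. Origin: centre of its underside.
- vial: Small glass vial with a black cap, 24 mm across, 60 mm tall; leave it. Origin: centre of its underside.
- beaker: Glass beaker 64 mm across, 75 mm tall; leave it. Origin: centre of its underside.
- blue_cup: Blue plastic cup 90 mm across, 100 mm tall; leave it. Origin: centre of its underside.
- spatula: Flat steel spatula 175 mm long lying on the bench to the robot's right; leave it. Origin: middle of its handle's underside.
Things that resemble listed ones, but are neither listed nor needed, are in the scene too. Leave any purple look-alike of the plate_end alone. Leave any pink look-alike of the plate alone.

How it is judged:
On the way, in this order (a step that is already met when the one before it is completed fails the run):
1. the plate stands on edge in the empty slot, let go (x of plate in the frame of rack between -0.018 and 0.018 m and y of plate in the frame of rack between -0.007 and 0.007 m and z of plate in the frame of rack between 0.009 and 0.019 m and angle between plate's own z axis and vertical below 0.15 rad and angle between the y axis of plate and the y axis of rack, either way round below 0.15 rad and contact force between the fingers and plate below 0.2 N and linear speed of plate below 0.02 m/s), for 0.2 s.
2. the pin is pulled out of the starting hole (value of joint plunger above 0.009 m and value of joint section between -0.008 and 0.008 m), for 0.05 s.
At the end, for the whole second after the job is handed in: Section at the next hole (46 to 54 mm), pin down (under 3 mm), knob between the fingers (over 3 N, within 30 mm of its middle). Plate let go in its slot: 18 mm across, 7 along, 0.15 rad upright, square. Other plates within 20 mm, 0.2 rad of upright; bench things within 25 mm of their start (all of step 1 and value of joint section between 0.046 and 0.054 m and value of joint plunger below 0.003 m and contact force between the fingers and knob above 3 N and distance between the grasp point and knob_grip below 0.03 m and angle between each of plate_mid, plate_end's own z axis and vertical below 0.2 rad and distance of each of plate_mid, plate_end from where it was at the start of the episode below 0.02 m and distance of each of jar, sample_bottle, vial, beaker, blue_cup, spatula from where it was at the start of the episode below 0.025 m); the arm keeps its last pose, push and grip.
It fails at once if one of the other two plates is knocked over or pulled out (angle between any of plate_mid, plate_end's own z axis and vertical above 0.35 rad or distance of any of plate_mid, plate_end from where it was at the start of the episode above 0.03 m).
It fails at once if a bystander on the bench is pushed more than 40 mm (distance of any of jar, sample_bottle, vial, beaker, blue_cup, spatula from where it was at the start of the episode above 0.04 m).
It fails at once if the section goes past the next hole (value of joint section above 0.0565 m).
It fails at once if the section is slid the wrong way (value of joint section below -0.02 m).
It also fails if it takes over 61 s, if anything falls off the work surface, if the arm or the gripper's body presses on something with over 40 N, if the wrist force passes 120 N, or if a joint passes its speed limit or range.

## Working session

There is one attempt and no reset: what is moved stays moved. The work goes in short steps, Python scripts to look and compute and a tool call to move; the robot and the scene stay as the last step left them, time stands still between calls to the robot, and variables do not carry over. Pictures are saved under pics/ and viewed, at most 10 in all, crops included, and the job is handed in when it is done.

Besides the shell and the picture viewer there is one more tool, called after "Emit:" as name(argument=value, ...), one argument or row to a line, values as JSON. step_arm: Moves the arm, as the interface text tells. Its arguments: {"type":"object","properties":{"commands":{"type":"array","items":{"type":"number"}},"jaw":{"type":"number"},"grip_force":{"type":"number"}},"required":["commands"]}

```bash
mkdir -p pics
cat > h.py <<'E'
import numpy as np, cv2, pickle
from station import manip
from scipy.spatial.transform import Rotation as Ro
def snap(n,f):
    s=manip.sense(); d=manip.snapshot(n); cv2.imwrite('pics/'+f+'.png',d['pixels'])
    if 'mount' in d:
        M=np.array(d['mount']); Rt=Ro.from_quat(s['tool_rot']).as_matrix()
        Rw=Rt@M[:3,:3]; c=Rt@M[:3,3]+np.array(s['tcp_pos']); d['R']=Rw.T; d['t']=-Rw.T@c
    pickle.dump(d,open('pics/'+f+'.pkl','wb')); return d
def load(f): return pickle.load(open('pics/'+f+'.pkl','rb'))
def ray(d,u,v):
    R=np.array(d['R']); c=-R.T@np.array(d['t']); r=R.T@np.array([(u-d['cx'])/d['fx'],(v-d['cy'])/d['fy'],1]); return c,r/np.linalg.norm(r)
def onz(d,u,v,z):
    c,r=ray(d,u,v); return c+r*(z-c[2])/r[2]
def tri(*obs):
    A=np.zeros((3,3));b=np.zeros(3)
    for d,u,v in obs:
        c,r=ray(d,u,v);P=np.eye(3)-np.outer(r,r);A+=P;b+=P@c
    X=np.linalg.solve(A,b); return X,[float(np.linalg.norm((np.eye(3)-np.outer(ray(d,u,v)[1],ray(d,u,v)[1]))@(X-ray(d,u,v)[0]))) for d,u,v in obs]
def proj(d,X):
    p=np.array(d['R'])@np.array(X)+np.array(d['t']); return d['fx']*p[0]/p[2]+d['cx'],d['fy']*p[1]/p[2]+d['cy']
E
python3 - <<'E'
from h import *
np.set_printoptions(precision=3,suppress=True)
for n in('scene','side','wrist'):
    d=snap(n,n+'0'); print(n,d['fx'],-np.array(d['R']).T@d['t'],np.array(d['R'])[2])
s=manip.sense();print(s['tool_rot'],s['force'],s['t'], manip.tcp_to_grasp)
E
```

```text
scene 550.8004993619068 [ 0.908 -0.641  1.011] [-0.326  0.53  -0.783]
side 499.519840438903 [ 0.089 -0.867  0.639] [ 0.39   0.777 -0.494]
wrist 330.6378615366809 [0.625 0.079 0.373] [-0.002 -0.308 -0.952]
[ 0.707  0.707 -0.    -0.001] [-0.97  -0.158  0.372] 0.15 0.0187
```

View pics/scene0.png

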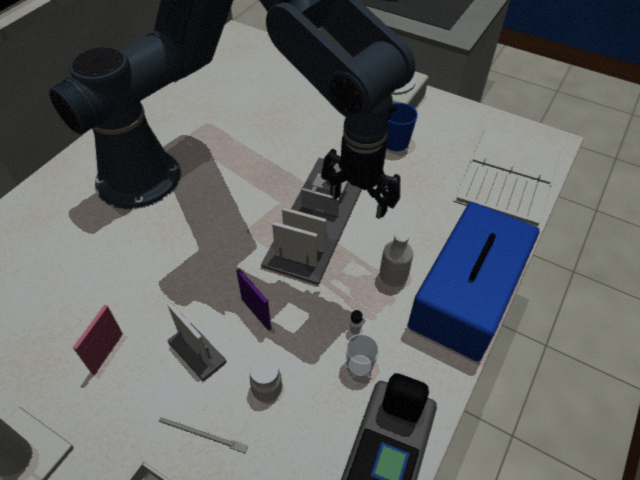

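View pics/side0.png

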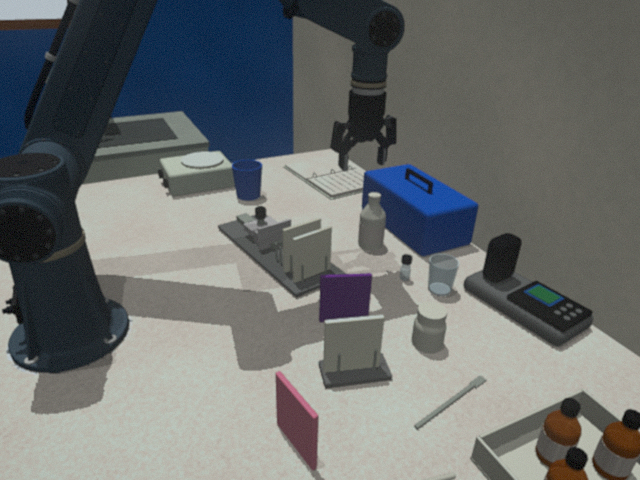

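The scene view shows, as things that could be taken for the plate: the plate in the drip stand (192,335), pink (98,340), purple (254,298), and the rack plates (297,250) and (303,222). I choose the white one in the drip stand, which is at (353,343) in the side view. A close crop should confirm that.

Run:
```python
from h import *
np.set_printoptions(precision=3,suppress=True)
a,b=load('scene0'),load('side0')
print('stand',[onz(a,*p,0.012)[:2] for p in[(168,340),(206,378),(225,358)]],[onz(b,*p,0.012)[:2] for p in[(320,384),(391,377)]])
print('rack',[onz(a,*p,0.014)[:2] for p in[(262,265),(318,280)]],[onz(b,*p,0.014)[:2] for p in[(299,292),(219,225)]])
print('knob',onz(b,260,212,.09), onz(b,260,212,.077))
A=cv2.imread('pics/scene0.png');B=cv2.imread('pics/side0.png')
r=lambda I,x,y,w,h:cv2.resize(I[y:y+h,x:x+w],(400,300),interpolation=cv2.INTER_CUBIC)
cv2.imwrite('pics/comp.png',np.vstack([np.hstack([r(A,150,295,100,75+15)[:,:],r(A,255,150,120,135)]),np.hstack([r(B,300,300,120,90),r(B,210,200,140,105)])]))
```

```text
stand [array([ 0.38, -0.33]), array([ 0.497, -0.356]), array([ 0.503, -0.302])] [array([ 0.371, -0.325]), array([ 0.489, -0.362])]
rack [array([ 0.439, -0.077]), array([ 0.567, -0.047])] [array([ 0.446, -0.072]), array([0.376, 0.29 ])]
knob [0.451 0.175 0.09 ] [0.46  0.199 0.077]
```

View pics/comp.png

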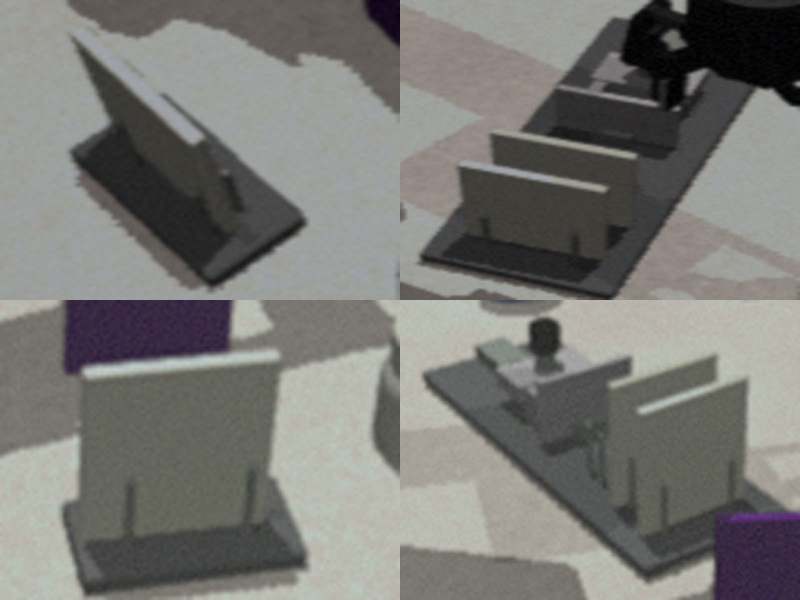

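The crops confirm it: the white plate stands in the drip stand between its rods, and the empty slot is between plate_mid and the fence. I'll look at the rack from above first, from two places.

Emit:
step_arm(
  commands=[0.02,-0.03,-0.02,0,0,0,0.04,-0.06,-0.04,0,0,0,0.07,-0.09,-0.07,0,0,0,0.09,-0.12,-0.09,0,0,0,0.1,-0.145,-0.1,0,0,0,0.1,-0.145,-0.1,0,0,0,0.1,-0.145,-0.1,0,0,0,0.1,-0.145,-0.1,0,0,0,0.1,-0.145,-0.1,0,0,0,0.1,-0.145,-0.1,0,0,0],
)

```text
t: 1.15
tcp_pos: [0.4805, 0.0995, 0.3305]
tool_rot: [0.707, 0.707, -0.0, -0.0]
force: [-0.3, 0.4, -0.7]
finger_gap: 0.999
gripper_force: 0.0
```

Run:
```python
from h import *
np.set_printoptions(precision=3,suppress=True)
d=snap('wrist','w1');s=manip.sense();print(s['tcp_pos'],s['q'])
a=load('wrist0')
for n,y in(('slot',0),('knob',.135),('knobtop',.135)):
    X=[.48-.19*y,.066+.98*y,.09]; print(n,proj(d,X),proj(a,X))
cv2.imwrite('pics/w1c.png',np.hstack([cv2.resize(cv2.imread('pics/'+f+'.png'),(400,300),interpolation=cv2.INTER_AREA) for f in('wrist0',)]+[np.zeros((300,1,3),np.uint8)]))
```

```text
[0.48  0.1   0.331] [-0.024  0.23   1.625 -0.     1.288 -0.023]
slot (np.float64(323.61483849779916), np.float64(232.58195258002087)) (np.float64(149.8959978865372), np.float64(151.3846130907357))
knob (np.float64(299.8609371634212), np.float64(115.57983739937842)) (np.float64(83.27627046267742), np.float64(-42.76080465555759))
knobtop (np.float64(299.8609371634212), np.float64(115.57983739937842)) (np.float64(83.27627046267742), np.float64(-42.76080465555759))
```

View pics/w1.png

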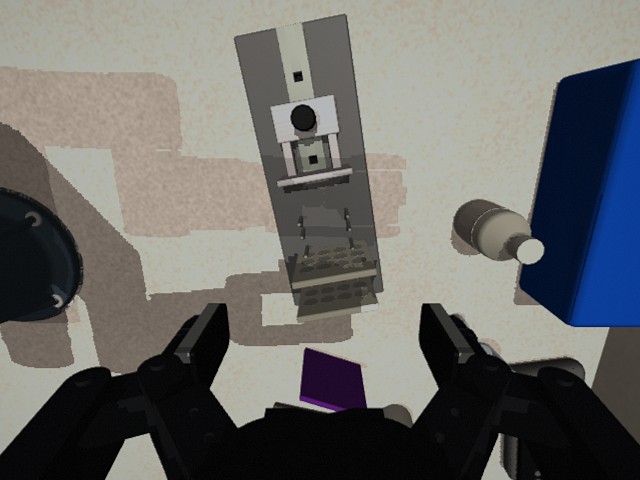

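The wrist view shows the rack from above: hole at 185 (298,76), hole at 85 (313,159), knob (303,118), slot rods near (302,222) and (348,217), and plates (335,277) and (337,305).

```bash
cat > m.py <<'E'
from h import *
np.set_printoptions(precision=4,suppress=True)
def blob(f,u,v,r,th,dark=True):
    g=cv2.cvtColor(cv2.imread('pics/'+f+'.png'),cv2.COLOR_BGR2GRAY).astype(int)
    u0,v0=int(round(u)),int(round(v)); w=g[v0-r:v0+r+1,u0-r:u0+r+1]
    n,l,st,c=cv2.connectedComponentsWithStats((w<th).astype(np.uint8) if dark else (w>th).astype(np.uint8))
    k=1+np.argmax(st[1:,4]); return c[k][0]+u0-r,c[k][1]+v0-r,st[k,4]
E
python3 - <<'E'
from m import *
d=load('w1')
h3=blob('w1',298,76,8,50);h1=blob('w1',313,159,7,50);k=blob('w1',303,118,18,45)
print(h3,h1,k)
H3=onz(d,*h3[:2],.028);H1=onz(d,*h1[:2],.028);v=H3-H1;print(H1,H3,np.linalg.norm(v));y=v/np.linalg.norm(v);yaw=np.degrees(np.arctan2(-y[0],y[1]))
O=H1-.085*y;print('rack',O,'yaw',yaw,'knobtop',onz(d,*k[:2],.085),'exp',O+.135*y)
x=np.array([y[1],-y[0],0])
for a in(-.032,.032):
  for b in(-.009,.009): print(proj(d,O*[1,1,0]+x*a+y*b+[0,0,.059]))
for yy in(-.045,-.09): print([proj(d,O*[1,1,0]+x*a+y*yy+[0,0,.124]) for a in(-.05,.05)])
E
```

```text
(np.float64(297.6666666666667), np.float64(76.31884057971014), np.int32(69)) (np.float64(312.864406779661), np.float64(159.23728813559322), np.int32(59)) (np.float64(303.0176470588235), np.float64(117.74509803921569), np.int32(510))
[0.4659 0.148  0.028 ] [0.4484 0.2463 0.028 ] 0.09985722002680719
rack [0.4807 0.0643 0.028 ] yaw 10.061902582719913 knobtop [0.4574 0.1963 0.085 ] exp [0.4571 0.1972 0.028 ]
(np.float64(301.42551849487677), np.float64(237.77966065878394))
(np.float64(298.70379146517615), np.float64(224.7232581442458))
(np.float64(349.62736689799607), np.float64(229.55817021680886))
(np.float64(347.5013484691592), np.float64(216.28770158353615))
[(np.float64(288.6339661291063), np.float64(286.0986687760276)), (np.float64(374.0925137260392), np.float64(272.19575161310917))]
[(np.float64(296.404474470177), np.float64(319.6154554750622)), (np.float64(379.00227274193094), np.float64(306.6678140798451))]
```

Emit:
step_arm(
  commands=[-0.04,0.0,0.0,0,0,8,-0.08,-0.0,0.0,0,0,16,-0.12,-0.0,0,0,0,24,-0.16,-0.01,0,0,0,32,-0.2,-0.01,0,0,0,40,-0.25,-0.02,0,0,0,48,-0.29,-0.03,0,0,0,56,-0.34,-0.03,0,0,0,64,-0.38,-0.04,0,0,0,72,-0.41,-0.04,0,0,0,80],
)

```text
t: 2.2
tcp_pos: [0.4388, -0.3131, 0.3308]
tool_rot: [0.997, 0.083, -0.0, -0.0]
force: [-0.1, 0.3, -0.2]
finger_gap: 0.996
gripper_force: 0.0
```

Emit:
step_arm(
  commands=[0,0,0,0,0,8,0,0,0,0,0,16,0,0,0,0,0,25,0,0,0,0,0,25,0,0,0,0,0,25,0,0,0,0,0,25,0,0,0,0,0,25,0,0,0,0,0,25,0,0,0,0,0,25,0,0,0,0,0,25],
  jaw=50,
)

```text
t: 3.2
tcp_pos: [0.44, -0.3099, 0.3314]
tool_rot: [0.991, -0.13, 0.0, 0.0]
force: [-1.0, -0.5, -0.6]
finger_gap: 0.5
gripper_force: 0.0
```

Run:
```python
from m import *
snap('wrist','w2');s=manip.sense();print(s['tcp_pos'],s['q'])
```

```text
[ 0.44   -0.3099  0.3314] [-0.8214  0.3027  1.518  -0.      1.3209  1.0109]
```

View pics/w2.png

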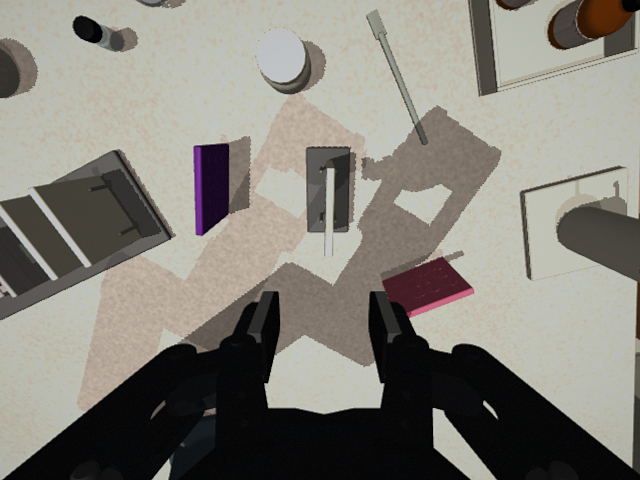

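The wrist view shows the plate's top edge as a bright strip from (331,166) to (329,256), within the stand base (307..353, 147..232). The purple and pink plates are well to either side.

Run:
```python
from m import *
d=load('w2');g=cv2.cvtColor(cv2.imread('pics/w2.png'),cv2.COLOR_BGR2GRAY)
w=g[150:254,310:350]; n,l,st,c=cv2.connectedComponentsWithStats((w>165).astype(np.uint8)); 
k=1+np.argmax(st[1:,4]);print(st[k]);ys,xs=np.nonzero(l==k);xs+=310;ys+=150
p=[]
for v in range(ys.min(),ys.max()+1):
    r=xs[ys==v]
    if len(r): p.append((r.mean(),v,len(r)))
p=np.array(p);print(p[::12])
q=np.polyfit(p[:,1],p[:,0],1)
a=np.array([np.polyval(q,168),168]);b=np.array([np.polyval(q,250),250])
P=[onz(d,*e,.122) for e in(a,b)];v=P[0]-P[1];print(P,'plate yaw',np.degrees(np.arctan2(v[1],v[0])))
print('ends',onz(d,331,165,.122),onz(d,329,256.5,.122))
B=[onz(d,*e,.012) for e in((307,147.5),(353,147.5),(352,232),(307,232))];print('base',B,np.mean(B,0))
s,e=load('scene0'),load('side0')
print(tri((s,168.7,304.6),(e,325.5,321),(d,329,256.5)),tri((s,199.2,337),(e,383.4,315.6),(d,331,165)))
R=Ro.from_quat(manip.sense()['tool_rot']).as_matrix();print(R)
# rack plate_end top-end corners for height
```

```text
[   0   18   40   86 1267]
[[328.     168.       1.    ]
 [330.     180.       7.    ]
 [329.5    192.       8.    ]
 [329.     204.       7.    ]
 [329.     216.       7.    ]
 [331.5    228.       8.    ]
 [329.4359 240.      39.    ]
 [329.5789 252.      38.    ]]
[array([ 0.4828, -0.3277,  0.122 ]), array([ 0.395 , -0.3049,  0.122 ])] plate yaw -14.54886285963314
ends [ 0.4854 -0.3298  0.122 ] [ 0.3876 -0.3021  0.122 ]
base [array([ 0.5065, -0.3044,  0.012 ]), array([ 0.4905, -0.3642,  0.012 ]), array([ 0.3756, -0.3353,  0.012 ]), array([ 0.3926, -0.272 ,  0.012 ])] [ 0.4413 -0.3189  0.012 ]
(array([ 0.3892, -0.3035,  0.1232]), [0.0023445793018500136, 0.0009293898934125637, 0.001685446370194519]) (array([ 0.484 , -0.33  ,  0.1234]), [0.0010341561101929841, 0.0009325382629447943, 0.0015091841430515415])
[[ 0.966  -0.2586  0.    ]
 [-0.2586 -0.966  -0.0001]
 [ 0.0001  0.     -1.    ]]
```

Emit:
step_arm(
  commands=[-0.001,0.007,0.03,0,0,0,-0.001,0.007,0.06,0,0,0,-0.001,0.007,0.1,0,0,0,-0.001,0.007,0.14,0,0,0,-0.001,0.007,0.17,0,0,0,-0.001,0.007,0.2,0,0,0,-0.001,0.007,0.22,0,0,0,-0.001,0.007,0.235,0,0,0,-0.001,0.007,0.248,0,0,0,-0.001,0.007,0.248,0,0,0],
)

```text
t: 4.25
tcp_pos: [0.4366, -0.3158, 0.0818]
tool_rot: [0.991, -0.13, -0.001, -0.001]
force: [-1.0, 0.6, -0.1]
finger_gap: 0.499
gripper_force: 0.0
```

Emit:
step_arm(
  commands=[0,0,0,0,0,0,0,0,0,0,0,0,0,0,0,0,0,0,0,0,0,0,0,0,0,0,0,0,0,0,0,0,0,0,0,0,0,0,0,0,0,0,0,0,0,0,0,0,0,0,0,0,0,0,0,0,0,0,0,0],
  jaw=0,
  grip_force=40,
)

```text
t: 5.25
tcp_pos: [0.4377, -0.3169, 0.0843]
tool_rot: [0.991, -0.131, 0.001, 0.001]
force: [0.0, 1.4, 6.2]
finger_gap: 0.1
gripper_force: 41.9
```

Run:
```python
from m import *
s=manip.sense();print(s['tcp_pos'],s['finger_gap'],s['gripper_force'],s['force'],s['ft_torque'])
snap('wrist','w3')
```

```text
[ 0.4377 -0.3169  0.0843] 0.10033872981849459 41.86922371387482 [0.0192 1.3676 6.1958] [ 0.1692 -0.0307  0.025 ]
```

View pics/w3.png

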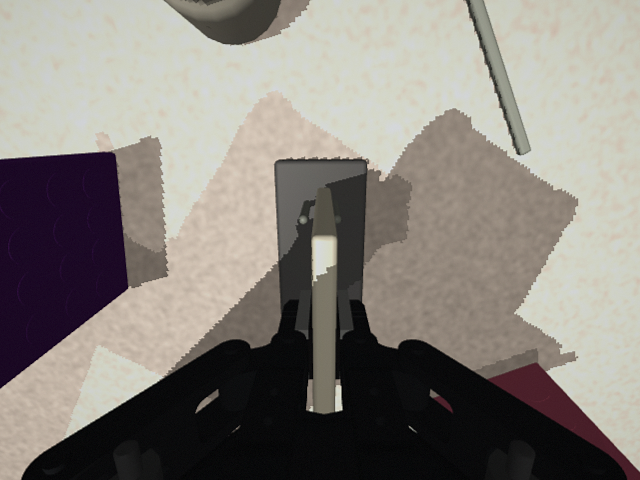

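The plate is gripped: its far top corner is at (324,237), the near end is about (324,412), and it is centred between the pads. Lift now.

Emit:
step_arm(
  commands=[0,0,-0.005,0,0,0,0,0,-0.015,0,0,0,0,0,-0.03,0,0,0,0,0,-0.05,0,0,0,0,0,-0.075,0,0,0,0,0,-0.1,0,0,0,0,0,-0.125,0,0,0,0,0,-0.145,0,0,0,0,0,-0.16,0,0,0,0,0,-0.17,0,0,0],
)

```text
t: 6.3
tcp_pos: [0.4371, -0.3164, 0.2548]
tool_rot: [0.991, -0.131, 0.0, 0.0]
force: [-0.4, -0.5, -2.5]
finger_gap: 0.101
gripper_force: 40.7
```

Run:
```python
from m import *
d=load('w3');T=np.array([.4377,-.3169]);x=np.array([.966,-.259]);y=np.array([-.259,-.966])
for p in((324,236.5),(324,412)):
    X=onz(d,*p,.122)[:2]-T;print('tool xy',X@x,X@y)
s=manip.sense();print(s['tcp_pos'],s['finger_gap'],s['gripper_force'],s['force'],s['ft_torque'])
R=Ro.from_quat(s['tool_rot']).as_matrix()
for off in (0,):
    print(R.T@(np.array([.4807,.0643,s['tcp_pos'][2]])-s['tcp_pos']))
```

```text
tool xy 0.046596497193216055 -6.154585034885243e-05
tool xy -0.026990402661575624 -2.5328074433944694e-05
[ 0.4371 -0.3164  0.2548] 0.10083463187080319 40.65593183040619 [-0.3962 -0.5068 -2.5291] [ 0.0143 -0.0052 -0.0517]
[-0.0564 -0.379  -0.0004]
```

Emit:
step_arm(
  commands=[-0.002,-0.015,0,0,0,-1,-0.007,-0.045,0,0,0,-3,-0.013,-0.09,0,0,0,-6,-0.02,-0.135,0,0,0,-9,-0.026,-0.18,0,0,0,-12,-0.032,-0.225,0,0,0,-15,-0.038,-0.27,0,0,0,-18,-0.044,-0.315,0,0,0,-21,-0.05,-0.355,0,0,0,-23.5,-0.053,-0.38,0,0,0,-25],
)

```text
t: 7.3
tcp_pos: [0.4822, 0.0681, 0.2522]
tool_rot: [0.996, 0.089, -0.002, -0.001]
force: [0.1, -1.0, -1.8]
finger_gap: 0.102
gripper_force: 40.7
```

Emit:
step_arm(
  commands=[0,0,0,0,0,0,0,0,0,0,0,0,0,0,0,0,0,0,0,0,0,0,0,0,0,0,0,0,0,0,0,0,0,0,0,0,0,0,0,0,0,0,0,0,0,0,0,0,0,0,0,0,0,0,0,0,0,0,0,0],
)

```text
t: 8.3
tcp_pos: [0.4844, 0.0643, 0.2533]
tool_rot: [0.996, 0.087, 0.0, -0.0]
force: [-0.6, -0.4, -2.3]
finger_gap: 0.097
gripper_force: 40.6
```

Run:
```python
from m import *
d=snap('wrist','w4');s=manip.sense();print(s['tcp_pos'],s['finger_gap'],s['force'],s['q'])
R=Ro.from_quat(s['tool_rot']).as_matrix();print(np.degrees(np.arctan2(R[1,0],R[0,0])))
O=np.array([.4807,.0643]);a=np.radians(10.06);x=np.array([np.cos(a),np.sin(a)]);y=np.array([-x[1],x[0]])
def P(px,py,z): return proj(d,[*(O+px*x+py*y),z])
print('rods',P(.032,-.009,.059),P(.032,.009,.059),'knob top',P(0,.135,.09),'h85',P(0,.085,.028),'h185',P(0,.185,.028))
```

```text
[0.4844 0.0643 0.2533] 0.10296605866961996 [-0.4704 -0.4917 -3.2166] [-0.0972  0.315   1.7396 -0.      1.0869  1.299 ]
10.002817164715136
rods (np.float64(331.9544009939445), np.float64(186.9673044347291)) (np.float64(314.2686839569796), np.float64(186.985103922333)) knob top (np.float64(182.23794869861024), np.float64(225.4448306481885)) h85 (np.float64(248.4216599634923), np.float64(211.18211375208176)) h185 (np.float64(160.44566253073876), np.float64(211.27127275663162))
```

View pics/w4.png

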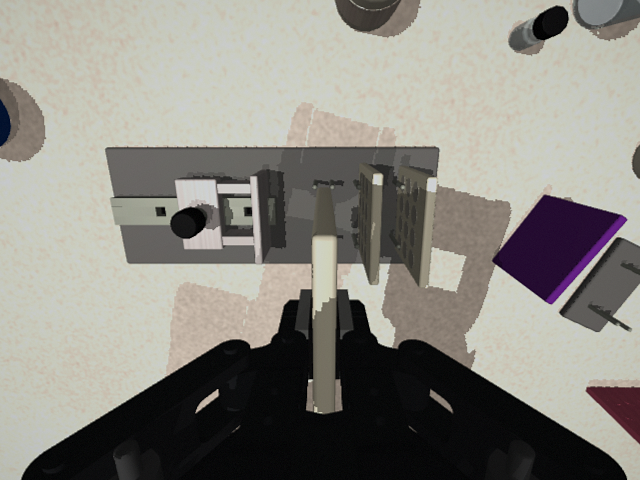

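Both holes, (248,212) and (161,212), fall within about 1 px of where my rack frame puts them. The knob is at (187,222), and the plate hangs over the slot. Next, a closer look at the slot rods near (330,185).

Run:
```python
from m import *
a,d=load('w1'),load('w4')
k=blob('w4',187,221,22,45);k1=blob('w1',303,118,18,45);print(k,tri((a,*k1[:2]),(d,*k[:2])))
h=blob('w4',248,212,7,50);h1=blob('w1',313,159,7,50);print(h,tri((a,*h1[:2]),(d,*h[:2])))
h=blob('w4',161,212,7,50);h1=blob('w1',298,76,7,50);print(h,tri((a,*h1[:2]),(d,*h[:2])))
I=np.vstack([cv2.resize(cv2.imread('pics/w4.png')[165:215,270:370],(600,300),interpolation=cv2.INTER_CUBIC),cv2.resize(cv2.imread('pics/w1.png')[205:255,280:380],(600,300),interpolation=cv2.INTER_CUBIC)])
cv2.imwrite('pics/rods.png',np.clip(I.astype(int)*2,0,255))
```

```text
(np.float64(188.34088200238378), np.float64(222.02502979737784), np.int32(839)) (array([0.4569, 0.1968, 0.0761]), [4.779125592078501e-05, 4.779125592059792e-05])
(np.float64(247.94545454545454), np.float64(211.56363636363636), np.int32(55)) (array([0.4659, 0.1481, 0.0302]), [3.868190365540238e-05, 3.8681903655481265e-05])
(np.float64(160.66666666666666), np.float64(211.4927536231884), np.int32(69)) (array([0.4484, 0.2462, 0.0283]), [0.0001289048208566439, 0.00012890482085673325])[ WARN:0@0.254] global loadsave.cpp:1063 imwrite_ Unsupported depth image for selected encoder is fallbacked to CV_8U.
```

View pics/rods.png

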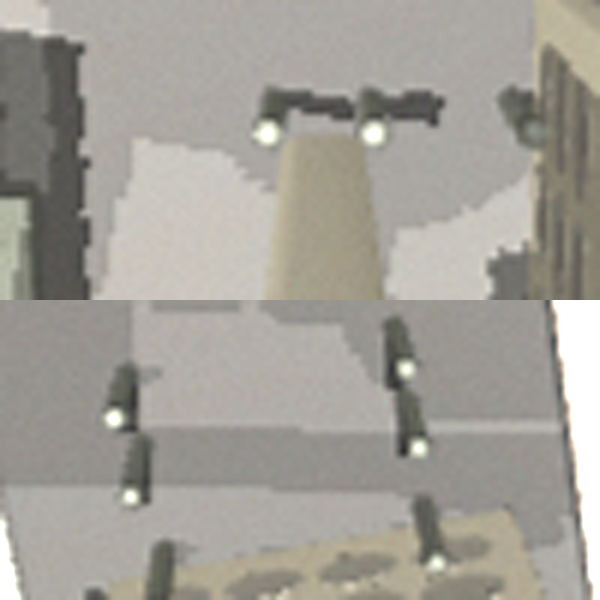

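The rod tops at (314.7,186.8) and (332.2,186.8) match the prediction within 0.5 px. The knob's middle comes out at z = 0.076 and the holes at z = 0.028 to 0.030. Lowering.

Emit:
step_arm(
  commands=[0,-0.0005,0.01,0,0,0,0,-0.0005,0.025,0,0,0,0,-0.0005,0.045,0,0,0,0,-0.0005,0.065,0,0,0,0,-0.0005,0.085,0,0,0,0,-0.0005,0.1,0,0,0,0,-0.0005,0.11,0,0,0,0,-0.0005,0.112,0,0,0,0,-0.0005,0.112,0,0,0,0,-0.0005,0.112,0,0,0],
)

```text
t: 9.35
tcp_pos: [0.4849, 0.0648, 0.1419]
tool_rot: [0.996, 0.087, 0.001, 0.0]
force: [0.1, 0.4, -2.5]
finger_gap: 0.103
gripper_force: 40.6
```

Emit:
step_arm(
  commands=[0,0,0.005,0,0,0,0,0,0.01,0,0,0,0,0,0.016,0,0,0,0,0,0.022,0,0,0,0,0,0.028,0,0,0,0,0,0.034,0,0,0,0,0,0.04,0,0,0,0,0,0.045,0,0,0,0,0,0.05,0,0,0,0,0,0.05,0,0,0],
)

```text
t: 10.35
tcp_pos: [0.4838, 0.0648, 0.0906]
tool_rot: [0.996, 0.087, -0.001, -0.0]
force: [0.5, 0.0, -2.9]
finger_gap: 0.096
gripper_force: 40.6
```

Emit:
step_arm(
  commands=[0,0,0.001,0,0,0,0,0,0.002,0,0,0,0,0,0.003,0,0,0,0,0,0.004,0,0,0,0,0,0.0045,0,0,0,0,0,0.0045,0,0,0,0,0,0.0045,0,0,0,0,0,0.0045,0,0,0,0,0,0.0045,0,0,0,0,0,0.0045,0,0,0],
)

```text
t: 11.35
tcp_pos: [0.4843, 0.0648, 0.0868]
tool_rot: [0.996, 0.087, 0.0, 0.0]
force: [-0.2, 0.7, -2.2]
finger_gap: 0.096
gripper_force: 40.6
```

Emit:
step_arm(
  commands=[0,0,0.0005,0,0,0,0,0,0.001,0,0,0,0,0,0.0015,0,0,0,0,0,0.002,0,0,0,0,0,0.002,0,0,0,0,0,0.002,0,0,0,0,0,0.002,0,0,0,0,0,0.002,0,0,0,0,0,0.002,0,0,0,0,0,0.002,0,0,0],
)

```text
t: 12.35
tcp_pos: [0.4843, 0.0648, 0.0862]
tool_rot: [0.996, 0.087, 0.0, 0.0]
force: [-2.6, 0.1, 11.8]
finger_gap: 0.102
gripper_force: 42.8
```

Emit:
step_arm(
  commands=[0,0,-0.001,0,0,0,0,0,-0.001,0,0,0,0,0,-0.001,0,0,0,0,0,-0.001,0,0,0,0,0,-0.001,0,0,0,0,0,-0.001,0,0,0,0,0,-0.001,0,0,0,0,0,-0.001,0,0,0,0,0,-0.001,0,0,0,0,0,-0.001,0,0,0],
  jaw=32,
)

```text
t: 13.35
tcp_pos: [0.4843, 0.0648, 0.0858]
tool_rot: [0.996, 0.087, 0.0, 0.0]
force: [-0.6, -0.4, 0.1]
finger_gap: 0.32
gripper_force: 0.0
```

Emit:
step_arm(
  commands=[0,0,-0.005,0,0,0,0,0,-0.015,0,0,0,0,0,-0.03,0,0,0,0,0,-0.045,0,0,0,0,0,-0.065,0,0,0,0,0,-0.09,0,0,0,0,0,-0.115,0,0,0,0,0,-0.135,0,0,0,0,0,-0.145,0,0,0,0,0,-0.15,0,0,0],
)

```text
t: 14.35
tcp_pos: [0.4846, 0.0648, 0.2372]
tool_rot: [0.996, 0.087, 0.001, 0.0]
force: [0.3, -0.8, -0.4]
finger_gap: 0.321
gripper_force: 0.0
```

Run:
```python
from m import *
d=snap('wrist','w5');e=snap('side','side5');s=manip.sense();print(s['tcp_pos'],s['finger_gap'],s['force'])
O=np.array([.4807,.0643]);a=np.radians(10.06);x=np.array([np.cos(a),np.sin(a)]);y=np.array([-x[1],x[0]])
def P(d,px,py,z): return np.round(proj(d,[*(O+px*x+py*y),z]),1)
for py in(0,-.045,-.09):print(py,'top ends w5',P(d,-.05,py,.124),P(d,.05,py,.124),'side',P(e,-.05,py,.124),P(e,.05,py,.124))
T=np.array([.4571,.1969,.2]);R=Ro.from_quat(s['tool_rot']).as_matrix();print('to above knob, tool',R.T@(T-s['tcp_pos']))
cv2.imwrite('pics/c5.png',np.hstack([cv2.resize(cv2.imread('pics/w5.png'),(440,330)),cv2.resize(cv2.imread('pics/side5.png')[190:310,210:340],(357,330))]))
```

```text
[0.4842 0.0648 0.2362] 0.31429108008056483 [ 0.1623  0.4527 -0.1924]
0 top ends w5 [323.5 297.3] [323.4 180. ] side [269.8 221.9] [306.9 210.8]
-0.045 top ends w5 [375.8 297.2] [382. 180.] side [280.7 230. ] [318.3 218.3]
-0.09 top ends w5 [428.1 297.1] [440.5 179.9] side [292.2 238.6] [330.4 226.1]
to above knob, tool [-0.0038 -0.1348  0.0362]
```

View pics/c5.png

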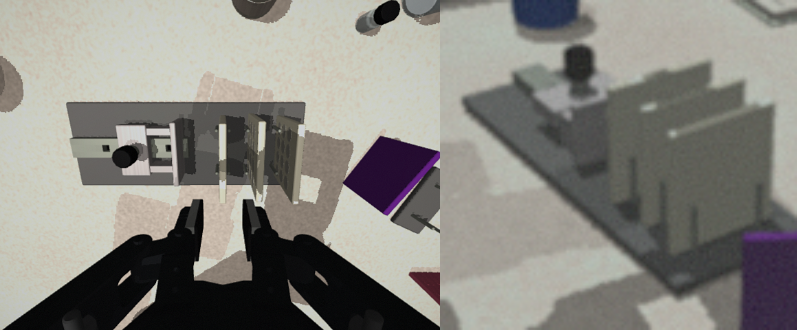

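The plate stands upright in its slot, with its top edge from (323,180) to (323,291) full-scale as predicted. The other plates are unmoved, and the knob is at (182,227) full-scale. Going to the knob with the jaws closing along rack x.

Emit:
step_arm(
  commands=[0,-0.01,0,0,0,-8,0,-0.025,0,0,0,-16,-0.001,-0.045,0,0,0,-24,-0.002,-0.065,0,0,0,-32,-0.003,-0.085,0,0,0,-40,-0.004,-0.105,0,0,0,-48,-0.004,-0.12,0,0,0,-56,-0.004,-0.13,0,0,0,-64,-0.004,-0.135,0,0,0,-72,-0.004,-0.135,0,0,0,-80],
  jaw=65,
)

```text
t: 15.45
tcp_pos: [0.4558, 0.1976, 0.2344]
tool_rot: [0.705, 0.71, -0.001, -0.001]
force: [-0.6, -0.4, 0.5]
finger_gap: 0.647
gripper_force: 0.0
```

Emit:
step_arm(
  commands=[0,0,0,0,0,-5,0,0,0,0,0,-10,0,0,0.01,0,0,-10,0,0,0.03,0,0,-10,0,0,0.05,0,0,-10,0,0,0.07,0,0,-10,0,0,0.085,0,0,-10,0,0,0.085,0,0,-10,0,0,0.085,0,0,-10,0,0,0.085,0,0,-10],
)

```text
t: 16.45
tcp_pos: [0.4572, 0.1971, 0.1511]
tool_rot: [0.643, 0.766, 0.0, 0.0]
force: [0.5, 0.1, -1.3]
finger_gap: 0.65
gripper_force: 0.0
```

Run:
```python
from m import *
d=snap('wrist','w6');s=manip.sense();R=Ro.from_quat(s['tool_rot']).as_matrix();print(s['tcp_pos'],s['q'],np.degrees(np.arctan2(R[1,0],R[0,0])))
print('pred knob top',proj(d,[.457,.1969,.09]))
print('delta tool',R.T@(np.array([.457,.1969,.058])-s['tcp_pos']))
```

```text
[0.4574 0.1971 0.1513] [0.1822 0.4802 1.8272 0.     0.8329 0.0082] 99.97221225113466
pred knob top (np.float64(323.2443161342938), np.float64(260.5354791026415))
delta tool [-0.0002 -0.0005  0.0933]
```

View pics/w6.png

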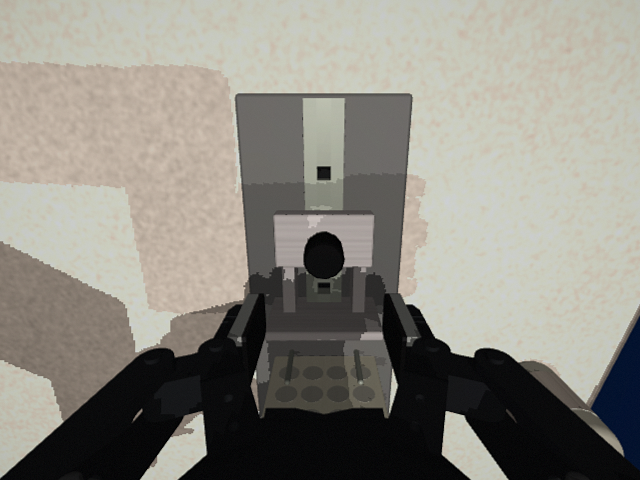

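The knob is centred between the open fingers at (323,256), as predicted. Descend, then grip.

Emit:
step_arm(
  commands=[0,0,0.01,0,0,0,0,0,0.025,0,0,0,0,0,0.04,0,0,0,0,0,0.055,0,0,0,0,0,0.07,0,0,0,0,0,0.08,0,0,0,0,0,0.088,0,0,0,0,0,0.092,0,0,0,0,0,0.092,0,0,0,0,0,0.092,0,0,0],
)

```text
t: 17.5
tcp_pos: [0.4572, 0.1971, 0.0591]
tool_rot: [0.643, 0.766, 0.0, 0.0]
force: [-0.9, 0.4, -0.2]
finger_gap: 0.647
gripper_force: 0.0
```

Emit:
step_arm(
  commands=[0,0,0,0,0,0,0,0,0,0,0,0,0,0,0,0,0,0,0,0,0,0,0,0,0,0,0,0,0,0,0,0,0,0,0,0,0,0,0,0,0,0,0,0,0,0,0,0,0,0,0,0,0,0,0,0,0,0,0,0],
  jaw=0,
  grip_force=60,
)

```text
t: 18.5
tcp_pos: [0.4571, 0.1971, 0.0595]
tool_rot: [0.643, 0.766, 0.0, 0.0]
force: [-0.4, -0.6, 6.4]
finger_gap: 0.313
gripper_force: 58.8
```

Emit:
step_arm(
  commands=[0,0,-0.002,0,0,0,0,0,-0.004,0,0,0,0,0,-0.006,0,0,0,0,0,-0.008,0,0,0,0,0,-0.01,0,0,0,0,0,-0.012,0,0,0,0,0,-0.014,0,0,0,0,0,-0.0145,0,0,0,0,0,-0.0145,0,0,0,0,0,-0.0145,0,0,0],
)

```text
t: 19.5
tcp_pos: [0.457, 0.1971, 0.0733]
tool_rot: [0.643, 0.766, 0.0, 0.0]
force: [2.8, 0.1, -7.4]
finger_gap: 0.31
gripper_force: 59.4
```

Emit:
step_arm(
  commands=[-0.004,0,0,0,0,0,-0.01,0,0,0,0,0,-0.016,0,0,0,0,0,-0.022,0,0,0,0,0,-0.028,0,0,0,0,0,-0.034,0,0,0,0,0,-0.04,0,0,0,0,0,-0.044,0,0,0,0,0,-0.047,0,0,0,0,0,-0.048,0,0,0,0,0],
)

```text
t: 20.5
tcp_pos: [0.4654, 0.1494, 0.0733]
tool_rot: [0.643, 0.766, 0.0, 0.0]
force: [1.9, 3.8, -7.7]
finger_gap: 0.309
gripper_force: 59.4
```

Run:
```python
from m import *
s=manip.sense();R=Ro.from_quat(s['tool_rot']).as_matrix();p=np.array(s['tcp_pos']);print(p,s['force'],s['finger_gap'])
print(R.T@(np.array([.4659,.1481,.0595])-p),'moved',(p-[.4571,.1971,.0733])@[-.1747,.9846,0])
```

```text
[0.4654 0.1494 0.0733] [ 1.8909  3.7588 -7.6977] 0.3092998258630743
[-0.0014  0.0002  0.0138] moved -0.048401716383548
```

Another 1.5 mm along, then down.

Emit:
step_arm(
  commands=[-0.0008,0,0,0,0,0,-0.0015,0,0,0,0,0,-0.0015,0,0.002,0,0,0,-0.0015,0,0.004,0,0,0,-0.0015,0,0.006,0,0,0,-0.0015,0,0.008,0,0,0,-0.0015,0,0.01,0,0,0,-0.0015,0,0.012,0,0,0,-0.0015,0,0.014,0,0,0,-0.0015,0,0.014,0,0,0],
)

```text
t: 21.5
tcp_pos: [0.4656, 0.1483, 0.0595]
tool_rot: [0.643, 0.766, 0.0, 0.0]
force: [2.4, 2.0, -1.9]
finger_gap: 0.309
gripper_force: 60.2
```

Run:
```python
from m import *
s=manip.sense();R=Ro.from_quat(s['tool_rot']).as_matrix();p=np.array(s['tcp_pos']);print(p,s['force'],s['finger_gap'],s['t'])
print('moved',(p-[.4571,.1971,.0595])@[-.1747,.9846,0])
a=snap('wrist','w7')
k=blob('w7',*proj(a,[.4659,.1481,.09]),12,60);print(k)
# plate top edge check in side view vs before
A=cv2.imread('pics/side5.png').astype(int);B=snap('side','side7')['pixels'].astype(int)
m=(np.abs(A-B).sum(2)>60)[205:300,262:340];print('changed px around plates',m.sum())
```

```text
[0.4656 0.1483 0.0595] [ 2.3924  1.9823 -1.9247] 0.3093435377847641 21.5
moved -0.049507267855841586
(np.float64(324.0), np.float64(344.0), np.int32(625))
changed px around plates 1222
```

Emit:
step_arm(
  commands=[0,0,0.0005,0,0,0,0,0,0.001,0,0,0,0,0,0.0015,0,0,0,0,0,0.0015,0,0,0,0,0,0.0015,0,0,0,0,0,0.0015,0,0,0,0,0,0.0015,0,0,0,0,0,0.0015,0,0,0,0,0,0.0015,0,0,0],
)

```text
validation failed for argument at $.co...
```

Run:
```python
from m import *
O=np.array([.4807,.0643]);a=np.radians(10.06);x=np.array([np.cos(a),np.sin(a)]);y=np.array([-x[1],x[0]])
e=load('side7');d=load('w7')
for n,D in(('side',e),('w7',d)):
    print(n,[np.round(proj(D,[*(O+px*x),.124])) for px in(-.05,.05)])
g=cv2.cvtColor(cv2.imread('pics/side7.png'),cv2.COLOR_BGR2GRAY);g5=cv2.cvtColor(cv2.imread('pics/side5.png'),cv2.COLOR_BGR2GRAY)
for u in(280,290,300,306): print(u,g5[205:260:3,u],g[205:260:3,u])
```

```text
side [array([270., 222.]), array([307., 211.])]
w7 [array([193., 590.]), array([456., 590.])]
280 [175 178 174 178 177 150  97  97  97  94  93  95  92  92  77  72  70  72
  74] [ 38  32  49  67  69 111  94  94  94  94  95  95  92  95  85  75  75  73
  72]
290 [176 174 176 171 103  96  91 100 100  92  96  94  94  95  91  98  97  76
  75] [174 174 175 168 115  92  95 104 104  95  93  93  98  94  92  96  96  78
  73]
300 [177 172 169 135  96  96  97  98  98  96 114 106  93  91  91  98  93  90
  97] [174 177 171 143  93  95 110 100  94  93 146 123  92  92  95  91  93  97
  95]
306 [178 179 168  94  96 101 100  97  96  92 122  91  96  90  93  96  95  93
  94] [173 176 179  89  92  96 146  93  96 108 165  92  97  91  92  95  98  93
  95]
```

Emit:
step_arm(
  commands=[0,0,0.0005,0,0,0,0,0,0.001,0,0,0,0,0,0.0015,0,0,0,0,0,0.0015,0,0,0,0,0,0.0015,0,0,0,0,0,0.0015,0,0,0,0,0,0.0015,0,0,0,0,0,0.0015,0,0,0,0,0,0.0015,0,0,0,0,0,0.0015,0,0,0],
)

```text
t: 22.6
tcp_pos: [0.4657, 0.1483, 0.0594]
tool_rot: [0.643, 0.766, 0.0, 0.0]
force: [-0.2, 1.7, 12.9]
finger_gap: 0.311
gripper_force: 61.6
```

The pin is home: the tool is back at its starting height of 0.0594 m and meets a hard stop (13 N). The side view shows the plates still standing.

```bash
python3 -c "
from station import manip
print(manip.sign_off())"
```

```text
the job is handed in; nothing more can be done
None
```

The plate is let go in the middle of the empty slot, the section is slid about 50 mm to the next hole with the pin home and the knob still gripped, and the job is handed in; sign-off returned no verdict.

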